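# Release the child lock and start the tag printer

## Task

Two tag printers stand on the studio table, both child-locked. On the one with the green button, slide the yellow child-lock tab fully aside so that the green button is uncovered, then press the green button all the way down and let it come up again, leaving the lock open. Leave the lock and button of the printer with the red button alone.

Things in the scene. Friction and masses are not known exactly. Their poses are not given: they have to be found in the camera images.
- green_lock (a point): centre of the yellow grip block (32 along x, 12 along y, 28 mm tall) upright in the middle of the green printer's lock: a clear shutter plate 58 x 50 mm with yellow runners, its top 14 mm below this point. Slides along its +y, 55 mm from closed (above the button) to a stop; about 2 N; stays where left; starts 0 to 6 mm open. Axes: z up, -x to the printer's front, +y the way it opens.
- green_button (a point): centre of the upper face of the round green button (36 mm diameter), 84 mm above the table, 20 mm lower than green_lock, same axes; the point moves down with it. Goes down 6 mm, needs about 5 N at the bottom, springs back. The closed shutter, 2 mm above it, bars it; with the shutter aside nothing within 25 mm of its centre stands as high.
- red_lock (a point): the same grip block on the other printer, whose button and stripes are red; starts 0 to 6 mm open; not to be moved. The two white printers are alike but for colour: fixed, 160 mm along x, 200 mm along y, flat deck 70 mm above the table, and along the rear (+x) edge a rounded hump whose top is 86 mm above the table and which begins 35 mm to +x of the button's centre.
- red_button (a point): centre of the upper face of the red button, the same as green_button but on the other printer; not to be pressed. Either printer may stand on the left or right, turned up to 20 degrees.

How it is judged:
By the outcome, as a careful person would: the job done as asked, in the order asked, and still so for the second after the job is handed in, with the robot touching nothing.
It also fails if it takes over 35 s, if anything falls off the work surface, if the arm or the gripper's body presses on something with over 40 N, if the wrist force passes 120 N, or if a joint passes its speed limit or range.

## Robot

A 7-joint arm with a two-finger parallel gripper is mounted at the origin on the work surface. World frame = base frame: x ahead of the robot, y to its left, z up, the work surface at z = 0. Lengths are in m, angles in rad, forces in N, time in s.
With the tool pointing down it reaches from about 0.4 to 0.85 m from the base axis. Payload 4.5 kg.
Tool frame: the origin (TCP) lies at the very end of the fingers, on their centre line; the grasp point (between the pads) lies 19 mm behind it; z points along the fingers, y is the line along which they close (so a half turn about z gives the same grasp; the last joint's range is limited). The gripper opens to 88 mm and grips with 3 to 60 N. Pads are 18 mm wide; open, the fingers measure 123 mm over their backs; the gripper's body (75 mm by 187 mm) begins 45 mm behind the grasp point.
Start: joints at [-1.095, 0.689, -0.195, 1.565, 0.157, 0.902, -0.215], TCP at [0.267, 0.565, 0.205] pointing down, gripper open.
Joint ranges: [-3.01, 3.01], [-0.46, 2.08], [-1.47, 1.51], [0.13, 2.56], [-1, 4.14], [0.04, 2.09], [-2.66, 2.66]. Speed limits (rad/s): [2.57, 2.57, 3.14, 3.14, 3.14, 3.14, 3.14].

## Interface

Orientations are given as [roll, pitch, yaw] about the fixed x, y, z axes, in that order (R = Rz(yaw) Ry(pitch) Rx(roll)).
In Python, from cell import * gives the robot as it stands. The module is installed in compiled form; this text tells all that it offers.
- The arm moves only by the shell command python3 -m handwheel 'ROWS' [FORCE]. ROWS is JSON, a list of rows, each a list of 7 numbers: the shift along the tool's x, y, z in units of 50 mm (1.0 is 50 mm), then the turn, a rotation vector about the tool's x, y, z in degrees, then the opening, from 0 (shut) to 1 (fully open). In form: [[dx, dy, dz, wx, wy, wz, hand], ...]. A call has 1 to 5 rows; each row is the pose to reach, as a shift and turn from the pose commanded when the call began, along the tool's axes at that moment; what a row does not reach only later rows make up. A row lasts 1/10 s, in which the tool goes at most 50 mm and 8.59 degrees, less where a joint would pass 70% of its speed; a pose out of reach is approached as far as the arm can. A call with a gripper value outside its range is refused whole. The fingers move at their own pace and stop on an object; FORCE is the grip in N (left out, the last holds). Time passes only in rows, so rows that repeat a pose let the fingers close. It gives the time, the measured TCP pose, the force, the opening and the grip force at its end, in the units of the state.
- get_state(): the state, without advancing time (a new reading comes with each control period).
- grab_frame(name): name is "side" or "top"; returns the picture (420x560x3 uint8, red, green, blue); there is no depth.
- get_calibration(name): a dict with "fov_y" (degrees; the focal length in pixels is half the picture's height over the tangent of half this angle, whatever the lens; pixels are square), "cx", "cy" (the principal point, pixels), "world_from_camera" (4x4, takes a point from camera to world coordinates). Camera axes: x right, y up, looking along -z (the intrinsics and any distortion apply to the point x, -y, -z); pixel columns grow to the right and rows downward; lengths in m; the calibration is good to about 2 mm. A picture is of the moment at which its call begins. get_calibration takes no time and is no camera call.
- sign_off(): hands the job in; it is judged then, once.
The state is a dict: "clock": time; "qpos": joint angles; "joint_vel": joint speeds; "tau": joint torques, N m; "ee_pos": TCP position; "orientation": TCP orientation; "wrist_force": force on the tool from outside, world axes, zero at the start; "ft_torque": the same for the moment, N m; "opening": finger opening in m; "gripper_force": force on a finger pad.
Only numpy, scipy, OpenCV 4.12 (cv2) and the standard library are available. Lean on these libraries where they do the work, as an engineer would, in place of code of your own. Each camera call takes 0.05 s, during which the arm holds its last target. There are 200 camera calls.

## Working session

There is one attempt and no reset: what is moved stays moved. The work goes in short steps, Python scripts to look and compute and a shell command to move; the robot and the scene stay as the last step left them, time stands still between calls to the robot, and variables do not carry over. Pictures are saved under pics/ and viewed, at most 10 in all, crops included, and the job is handed in when it is done.

```bash
mkdir -p pics; python3 - <<'E'
from cell import *
import cv2,numpy as np
s=get_state();print(s)
for n in("side","top"):
    print(n,get_calibration(n)); cv2.imwrite(f"pics/{n}0.png",grab_frame(n)[:,:,::-1])
E
```

```text
{'clock': 0.0, 'qpos': array([-1.09519994,  0.68999652, -0.19452272,  1.56633753,  0.15734846,
        0.90247138, -0.21510439]), 'joint_vel': array([ 0.00034792, -0.00052722,  0.0013136 ,  0.00033014,  0.0012338 ,
       -0.00130842, -0.00085978]), 'tau': array([ 3.15109301e-04, -5.27556109e+01, -1.26717377e+00, -1.53427023e+01,
       -5.26783406e-02,  6.31302901e-03,  1.58718744e-04]), 'ee_pos': array([0.26699043, 0.56434773, 0.20400422]), 'orientation': array([-3.13978409e+00,  1.58418612e-04,  2.69991243e+00]), 'wrist_force': array([ 0.14532511, -0.19745685,  0.84985677]), 'ft_torque': array([ 0.02973435, -0.02907446, -0.00634206]), 'gripper_force': 0.0, 'opening': 0.08795860760457337}
side {'fov_y': 56.73324122052378, 'cx': 276.378108793289, 'cy': 209.62054180947666, 'world_from_camera': array([[ 0.80789089,  0.41419296, -0.41923324,  0.22380336],
       [-0.58909317,  0.54731571, -0.59448696, -0.41762545],
       [-0.01677937,  0.72724803,  0.68616962,  0.60353904],
       [ 0.        ,  0.        ,  0.        ,  1.        ]])}
top {'fov_y': 54.33551404442363, 'cx': 276.25035141290266, 'cy': 202.98413383160246, 'world_from_camera': array([[-0.01906463,  0.98642639, -0.16309356,  0.41625558],
       [-0.99963633, -0.01569418,  0.02192944, -0.00196608],
       [ 0.01907216,  0.16345232,  0.98636686,  0.86213746],
       [ 0.        ,  0.        ,  0.        ,  1.        ]])}
```

View pics/top0.png

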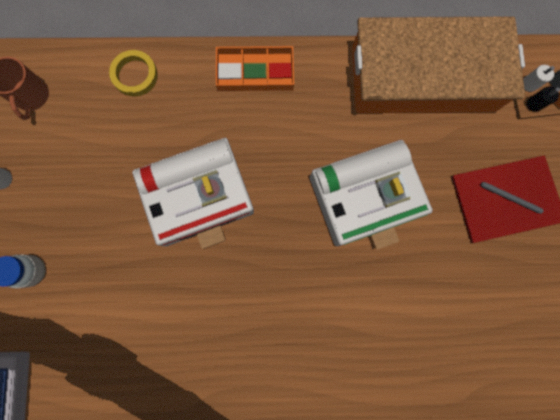

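View pics/side0.png

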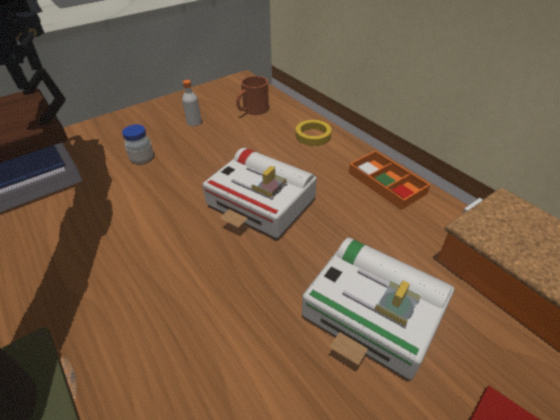

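The top view shows the red printer at about (193,192) and the green one at about (372,192). The green printer's yellow grip is at about (397,186), with its rails running left towards +y. In the side view the green grip is at about (401,294).

```bash
cat > h.py <<'E'
import numpy as np,cv2
from cell import *
def ray(n,u,v):
    c=get_calibration(n);T=np.array(c["world_from_camera"]);f=210/np.tan(np.radians(c["fov_y"]/2))
    d=T[:3,:3]@np.array([(u-c["cx"])/f,-(v-c["cy"])/f,-1]);return T[:3,3],d
def plane(n,u,v,z):
    o,d=ray(n,u,v);return o+d*(z-o[2])/d[2]
def proj(n,p):
    c=get_calibration(n);T=np.array(c["world_from_camera"]);f=210/np.tan(np.radians(c["fov_y"]/2))
    q=T[:3,:3].T@(np.array(p)-T[:3,3]);return c["cx"]-f*q[0]/q[2],c["cy"]+f*q[1]/q[2]
def tri(u1,v1,u2,v2):
    o,d=ray("top",u1,v1);o2,e=ray("side",u2,v2)
    s=np.linalg.lstsq(np.c_[d,-e],o2-o,rcond=None)[0]
    a,b=o+d*s[0],o2+e*s[1];return (a+b)/2,np.linalg.norm(a-b)
E
python3 - <<'E'
from h import *
t=cv2.imread("pics/top0.png");s=cv2.imread("pics/side0.png")
a=cv2.resize(t[135:255,305:438],None,fx=3,fy=4.5,interpolation=2)
a=cv2.resize(t[135:250,305:438],(399,345),interpolation=2)
b=cv2.resize(s[235:365,300:456],(400,333),interpolation=2)
o=np.zeros((345,800,3),np.uint8);o[:,:399]=a;o[:333,400:]=b
cv2.imwrite("pics/crop0.png",o)
for n,im,(x0,x1,y0,y1) in(("top",t,(375,415,165,215)),("side",s,(380,430,270,330))):
    h=cv2.cvtColor(im,40);m=cv2.inRange(h,(18,150,110),(33,255,255));
    k=np.zeros_like(m);k[y0:y1,x0:x1]=m[y0:y1,x0:x1]
    nn,l,st,c=cv2.connectedComponentsWithStats(k);print(n,st[1:],c[1:])
    # stripe green
    g=cv2.inRange(h,(45,120,40),(85,255,255));g[:130 if n=="top" else 230]=0
    nn,l,st,c=cv2.connectedComponentsWithStats(g)
    for i in range(1,nn):
        if st[i,4]>60:
            ys,xs=np.where(l==i);print(" green",st[i],c[i],cv2.minAreaRect(np.c_[xs,ys].astype(np.float32)))
E
```

```text
top [[393 178  10  16  82]] [[397.6097561 185.8902439]]
 green [323 166  16  25 208] [331.14903846 177.98076923] ((331.16827392578125, 177.8853759765625), (24.19937515258789, 9.185885429382324), 69.775146484375)
 green [343 206  84  32 321] [384.04672897 221.56074766] ((384.4911193847656, 221.4754180908203), (3.945101261138916, 87.23637390136719), 70.14479064941406)
side [[396 282  12  16  98]] [[401.71428571 289.53061224]]
 green [313 292  34  20  72] [327.70833333 301.55555556] ((328.82177734375, 302.229248046875), (37.589454650878906, 2.9890410900115967), 28.886581420898438)
 green [345 312  72  41 254] [383.62598425 332.8503937 ] ((380.7003479003906, 331.1439208984375), (81.0020523071289, 4.031036376953125), 29.357755661010742)
```

View pics/crop0.png

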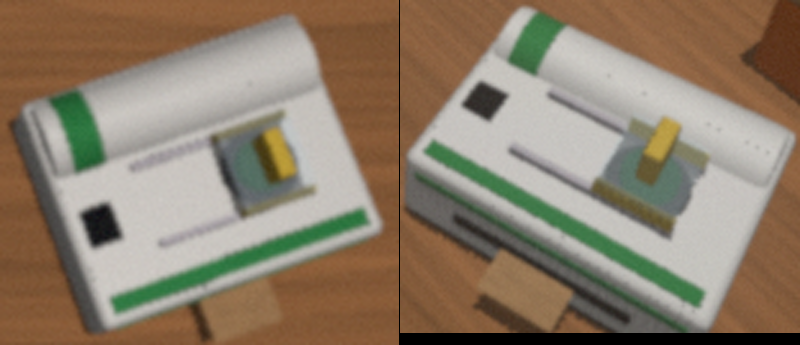

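The crop shows the top of the green grip block at about (398.3,186.7) in the top view and (403,288) in the side view. The rails and stripe run towards +y (left).

```bash
python3 - <<'E'
from h import *
tp=lambda x,y:(305+x/3,135+y/3)
sd=lambda x,y:(300+(x-400)*156/400,235+y*130/333)
print("blk top z.118",plane("top",*tp(280,155),.118),"side",plane("side",*sd(664,136),.118),"tri",tri(*tp(280,155),*sd(664,136)))
# stripe ends
A=[tp(112,304),tp(367,218)];B=[sd(428,148),sd(700,298)]
for n,P in(("top",A),("side",B)):
    p,q=[plane(n,*x,.07) for x in P];d=p-q;print(n,p,q,np.linalg.norm(d),np.degrees(np.arctan2(-d[0],d[1])))
# deck front corners
print(plane("top",*tp(105,325),.07),plane("top",*tp(380,228),.07))
# square + sanity check of gripper? red block
print("runner ends front", [plane("top",*tp(*p),.09) for p in((241,212),(314,188),(215,139),(285,114))])
p=plane("top",*tp(280,155),.118);print(proj("side",p))
E
```

```text
blk top z.118 [ 0.56654266 -0.24702205  0.118     ] side [ 0.57048379 -0.24832309  0.118     ] tri (array([ 0.56782375, -0.24789585,  0.11915572]), np.float64(0.0036972592651904257))
top [ 0.47953924 -0.14669869  0.07      ] [ 0.53312789 -0.31750445  0.07      ] 0.1790149450419078 17.41874399535632
side [ 0.47845403 -0.14859767  0.07      ] [ 0.53616705 -0.31614631  0.07      ] 0.17720988062633847 19.006542509552453
[ 0.46606757 -0.14154759  0.07      ] [ 0.52635073 -0.32557527  0.07      ]
runner ends front [array([ 0.53537052, -0.22858575,  0.09      ]), array([ 0.55022869, -0.27676361,  0.09      ]), array([ 0.58338086, -0.21469482,  0.09      ]), array([ 0.59929053, -0.26136002,  0.09      ])]
(np.float64(400.49541998045044), np.float64(288.8313167935572))
```

```bash
cat > go.py <<'E'
import sys;from h import *
from scipy.spatial.transform import Rotation as R
# remaining shift (units of 50mm, tool axes) + turn (deg) to x y z yaw_deg, tool down
x,y,z,yaw=map(float,sys.argv[1:5]);s=get_state()
A=R.from_euler("xyz",s["orientation"]);B=R.from_euler("xyz",[np.pi,0,np.radians(yaw)])
print("t %.2f"%s["clock"],s["ee_pos"].round(4),"F",s["wrist_force"].round(1),"open",round(s["opening"],4),s["gripper_force"],"q7",s["qpos"][6].round(2))
print("shift",(A.inv().apply(np.array([x,y,z])-s["ee_pos"])/.05).round(3),"turn",np.degrees((A.inv()*B).as_rotvec()).round(2))
E
python3 go.py .568 -.248 .18 17.8
```

```text
t 0.10 [0.267  0.5644 0.2041] F [-0.5 -0.7  0.1] open 0.088 0.0 q7 -0.22
shift [-12.389 -12.114   0.503] turn [-4.0000e-02  1.1000e-01  1.3689e+02]
```

```bash
python3 -m handwheel '[[-12.4,-12.1,0.0,0,0,137,1],[-12.4,-12.1,0.0,0,0,137,1],[-12.4,-12.1,0.0,0,0,137,1],[-12.4,-12.1,0.0,0,0,137,1],[-12.4,-12.1,0.0,0,0,137,1]]'; python3 go.py .568 -.248 .2 17.8
```

```text
clock: 0.6
ee_pos: [0.3546, 0.3286, 0.2047]
orientation: [-3.141, 0.0, 1.944]
wrist_force: [0.3, 1.0, 0.6]
opening: 0.0882
gripper_force: 0.0
t 0.60 [0.3546 0.3286 0.2047] F [0.3 1.  0.6] open 0.0882 0.0 q7 -0.48
shift [-12.295  -0.229   0.097] turn [0.000e+00 1.000e-02 9.358e+01]
```

```bash
python3 -m handwheel '[[-12.3,-0.2,0.1,0,0,93.6,1],[-12.3,-0.2,0.1,0,0,93.6,1],[-12.3,-0.2,0.1,0,0,93.6,1],[-12.3,-0.2,0.1,0,0,93.6,1],[-12.3,-0.2,0.1,0,0,93.6,1]]'; python3 go.py .568 -.248 .19 17.8
```

```text
clock: 1.1
ee_pos: [0.4433, 0.0951, 0.2027]
orientation: [-3.141, -0.0, 1.194]
wrist_force: [0.3, 0.5, -0.4]
opening: 0.088
gripper_force: 0.0
t 1.10 [0.4433 0.0951 0.2027] F [ 0.3  0.5 -0.4] open 0.088 0.0 q7 -0.53
shift [-5.464  4.844  0.253] turn [-1.000e-02 -1.000e-02  5.062e+01]
```

```bash
python3 -m handwheel '[[-5.45,4.85,0.1,0,0,50.6,1],[-5.45,4.85,0.1,0,0,50.6,1],[-5.45,4.85,0.1,0,0,50.6,1],[-5.45,4.85,0.1,0,0,50.6,1],[-5.45,4.85,0.1,0,0,50.6,1]]'; python3 go.py .568 -.248 .17 17.8
```

```text
clock: 1.6
ee_pos: [0.5304, -0.1391, 0.1991]
orientation: [-3.141, 0.0, 0.444]
wrist_force: [1.4, 0.7, 0.3]
opening: 0.088
gripper_force: 0.0
t 1.60 [ 0.5304 -0.1391  0.1991] F [1.4 0.7 0.3] open 0.088 0.0 q7 -0.64
shift [-0.257  2.29   0.581] turn [-0.04  0.    7.63]
```

```bash
python3 -m handwheel '[[-0.25,2.3,0.3,0,0,7.6,1],[-0.25,2.3,0.3,0,0,7.6,1],[-0.25,2.3,0.5,0,0,7.6,1],[-0.25,2.3,0.5,0,0,7.6,1],[-0.25,2.3,0.5,0,0,7.6,1]]'; python3 go.py .568 -.248 .098 17.8; python3 - <<'E'
from h import *
p=get_state()["ee_pos"]
for n in("top","side"):
    im=grab_frame(n);print(n,proj(n,p));u,v=map(int,proj(n,p))
    c=cv2.resize(im[max(v-65,0):v+65,u-75:u+75],(400,346),interpolation=2)
    cv2.imwrite(f"pics/{n}1.png",c[:,:,::-1])
a,b=[cv2.imread(f"pics/{n}1.png") for n in("top","side")];cv2.imwrite("pics/near1.png",np.hstack([a,b]))
E
```

```text
clock: 2.1
ee_pos: [0.5683, -0.2444, 0.1735]
orientation: [-3.139, 0.001, 0.318]
wrist_force: [0.0, 0.7, 0.9]
opening: 0.0881
gripper_force: 0.0
t 2.10 [ 0.5683 -0.2444  0.1735] F [0.  0.7 0.9] open 0.0881 0.0 q7 -0.6
shift [-0.026  0.071  1.509] turn [-0.17  0.06  0.42]
top (np.float64(406.8062762648252), np.float64(179.2080775672919))
side (np.float64(407.9381904678745), np.float64(263.59755298077334))
```

View pics/near1.png

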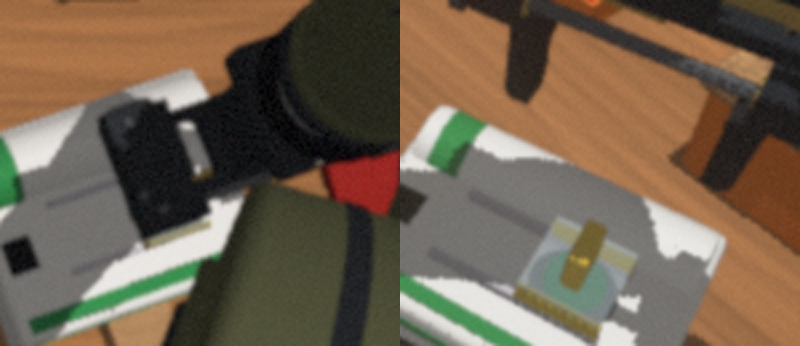

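In the side view the fingertips straddle the yellow block, but they look higher in the picture (about v 252) than the projected TCP (263.6). I'll mark the predicted tip positions to compare.

```bash
python3 - <<'E'
from h import *
from scipy.spatial.transform import Rotation as R
s=get_state();M=R.from_euler("xyz",s["orientation"]).as_matrix();p=s["ee_pos"]
print(p)
im=grab_frame("side")[:,:,::-1];x0,y0=320,200;k=5
c=cv2.resize(im[y0:y0+120,x0:x0+150],None,fx=k,fy=k,interpolation=2)
def m(q,col):
    u,v=proj("side",q);print(np.round((u,v),1));cv2.circle(c,(int((u-x0)*k),int((v-y0)*k)),3,col,-1)
for sx in(-.009,.009):
    for sy in(-.061,-.044,.044,.061): m(p+M@[sx,sy,0],(0,0,255))
m(p,(255,0,255))
m((.568,-.248,.118),(255,0,0))
cv2.imwrite("pics/mark2.png",c)
E
```

```text
[ 0.56900339 -0.24361553  0.17438355]
[365.2 247.7]
[376.  252.8]
[437.  281.8]
[449.8 287.9]
[370.7 240.1]
[381.4 245. ]
[441.5 272.9]
[454.2 278.7]
[408.  262.6]
[401.7 288.8]
```

View pics/mark2.png

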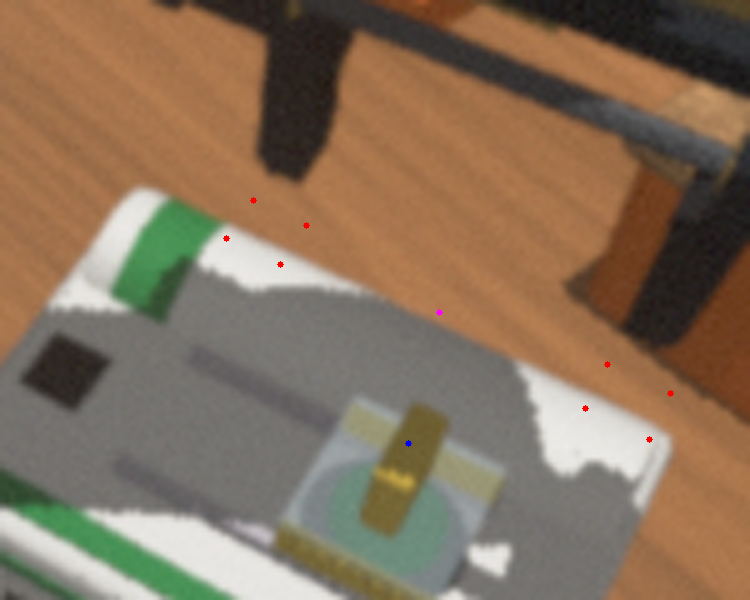

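The red dots are the predicted tips. The actual fingertips sit about (6,-12) px away, which the 2 mm calibration error can't explain. I'll check the body outline in the top view too.

```bash
python3 - <<'E'
from h import *
from scipy.spatial.transform import Rotation as R
s=get_state();M=R.from_euler("xyz",s["orientation"]).as_matrix();p=s["ee_pos"]
im=grab_frame("top")[:,:,::-1];x0,y0=330,110;k=4
c=cv2.resize(im[y0:y0+140,x0:x0+180],None,fx=k,fy=k,interpolation=2)
def m(n,q,col):
    u,v=proj(n,q);cv2.circle(c,(int((u-x0)*k),int((v-y0)*k)),3,col,-1)
for sx in(-.0375,.0375):
    for sy in(-.0935,.0935): m("top",p+M@[sx,sy,-.064],(0,0,255))
for sx in(-.009,.009):
    for sy in(-.061,-.044,.044,.061): m("top",p+M@[sx,sy,0],(0,255,255))
m("top",p,(255,0,255))
cv2.imwrite("pics/mark3.png",c)
# jacobian of side pixel at TCP
u0=np.array(proj("side",p))
for i in range(3): print(i,(np.array(proj("side",p+.01*np.eye(3)[i]))-u0).round(2))
for i in range(3): print(i,(np.array(proj("top",p+.01*np.eye(3)[i]))-np.array(proj("top",p))).round(2))
E
```

```text
0 [ 4.74 -3.35]
1 [-5.61 -4.45]
2 [ 1.57 -4.6 ]
0 [-0.41 -5.63]
1 [-5.74  0.08]
2 [ 1.95 -1.3 ]
```

View pics/mark3.png

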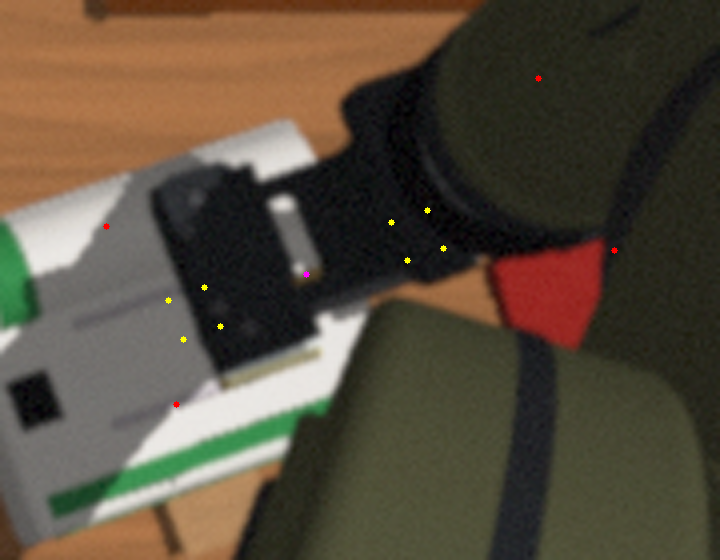

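Both views are consistent with the real fingertips being about 20 mm higher than the reported TCP, with little sideways error. I'll go down in steps and watch the force and the picture.

```bash
python3 -m handwheel '[[0,0,0.7,0,0,0.4,1],[0,0.05,1.3,0,0,0.4,1],[0,0.05,1.5,0,0,0.4,1],[0,0.05,1.5,0,0,0.4,1]]'; python3 go.py .568 -.248 .098 17.8; python3 - <<'E'
from h import *
from scipy.spatial.transform import Rotation as R
s=get_state();M=R.from_euler("xyz",s["orientation"]).as_matrix();p=s["ee_pos"]
im=grab_frame("side")[:,:,::-1];x0,y0=320,220;k=5
c=cv2.resize(im[y0:y0+120,x0:x0+150],None,fx=k,fy=k,interpolation=2)
for sx in(-.009,.009):
    for sy in(-.061,-.044,.044,.061):
        u,v=proj("side",p+M@[sx,sy,0]);cv2.circle(c,(int((u-x0)*k),int((v-y0)*k)),3,(0,0,255),-1)
cv2.imwrite("pics/mark4.png",c)
E
```

```text
clock: 2.7
ee_pos: [0.569, -0.2473, 0.0985]
orientation: [-3.139, 0.002, 0.311]
wrist_force: [-0.7, -0.1, -0.5]
opening: 0.0884
gripper_force: 0.0
t 2.70 [ 0.569  -0.2473  0.0985] F [-0.7 -0.1 -0.5] open 0.0884 0.0 q7 -0.57
shift [-0.023  0.006  0.009] turn [-0.13  0.1   0.03]
```

View pics/mark4.png

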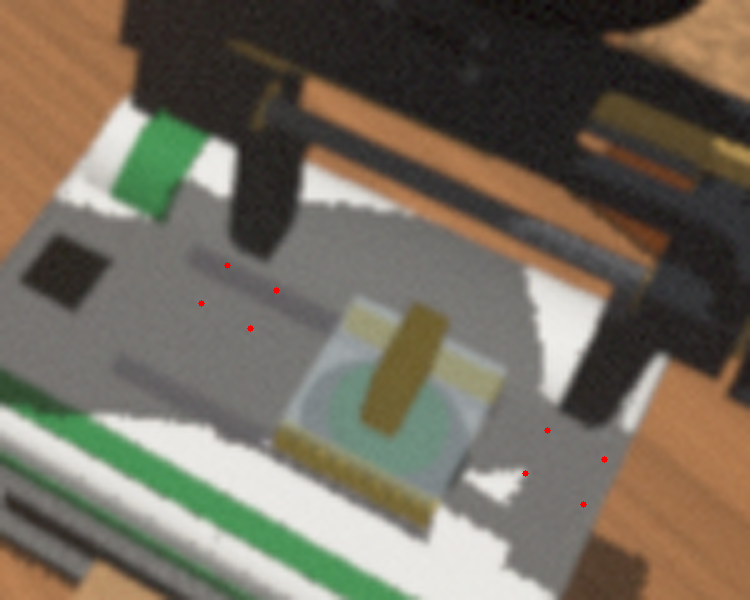

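The fingers straddle the block, and the tips are still about (4,-10) px from the prediction. That fits either a tip 20 mm higher or a 20 mm offset along +x. Closing gently will show which.

```bash
python3 -m handwheel '[[0,0,0,0,0,0,0],[0,0,0,0,0,0,0],[0,0,0,0,0,0,0],[0,0,0,0,0,0,0],[0,0,0,0,0,0,0]]' 8;  python3 -m handwheel '[[0,0,0,0,0,0,0],[0,0,0,0,0,0,0],[0,0,0,0,0,0,0]]'
```

```text
clock: 3.25
ee_pos: [0.5699, -0.2488, 0.0997]
orientation: [3.141, -0.0, 0.31]
wrist_force: [0.3, 0.1, 0.1]
opening: 0.0506
gripper_force: 0.0
clock: 3.55
ee_pos: [0.5697, -0.2487, 0.0993]
orientation: [-3.141, 0.0, 0.31]
wrist_force: [0.4, -0.1, -0.7]
opening: 0.0261
gripper_force: 0.0
```

```bash
python3 -m handwheel '[[0,0,0,0,0,0,0],[0,0,0,0,0,0,0],[0,0,0,0,0,0,0]]'; python3 - <<'E'
from h import *
s=get_state();p=s["ee_pos"];print(s["opening"],s["gripper_force"])
im=grab_frame("side")[:,:,::-1];x0,y0=320,220;k=5
c=cv2.resize(im[y0:y0+120,x0:x0+150],None,fx=k,fy=k,interpolation=2)
u,v=proj("side",p);cv2.circle(c,(int((u-x0)*k),int((v-y0)*k)),3,(0,0,255),-1)
cv2.imwrite("pics/mark5.png",c)
E
```

```text
clock: 3.85
ee_pos: [0.5698, -0.2487, 0.0993]
orientation: [-3.142, -0.0, 0.31]
wrist_force: [-1.1, -0.0, -0.0]
opening: 0.0025
gripper_force: 0.0
0.002524148048639859 0.0
```

View pics/mark5.png

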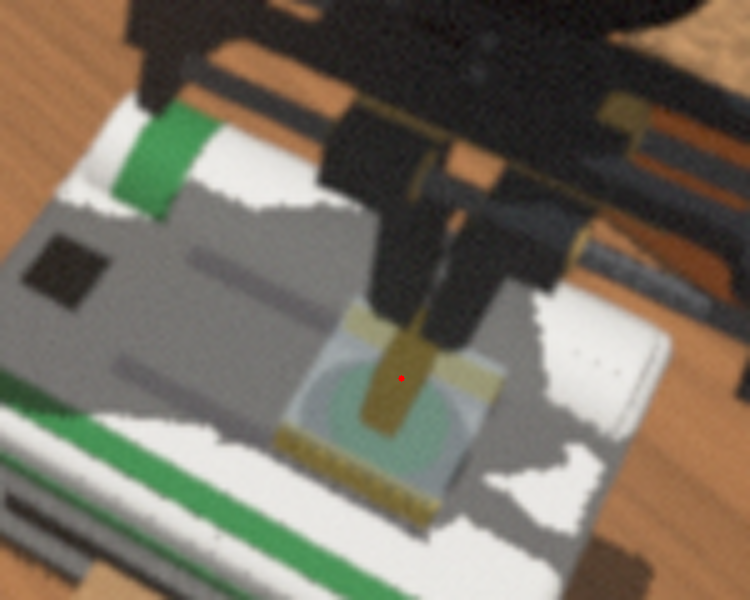

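The fingers closed to 2.5 mm without touching the block, so the tips really are above its 118 mm top, roughly 20 mm higher than reported. I'll open, go 20 mm lower and close again.

```bash
python3 -m handwheel '[[0,0,0,0,0,0,1],[0,0,0,0,0,0,1],[0,0,0,0,0,0,1],[0,0,0,0,0,0,1],[0,0,0,0,0,0,1]]'
python3 -m handwheel '[[0,0,0,0,0,0,0.8],[0,0,0.1,0,0,0,0.8],[0,0,0.2,0,0,0,0.8],[0,0,0.3,0,0,0,0.8],[0,0,0.36,0,0,0,0.8]]'
python3 -m handwheel '[[0,0,0,0,0,0,0],[0,0,0,0,0,0,0],[0,0,0,0,0,0,0],[0,0,0,0,0,0,0],[0,0,0,0,0,0,0]]' 8
python3 -m handwheel '[[0,0,0,0,0,0,0],[0,0,0,0,0,0,0],[0,0,0,0,0,0,0],[0,0,0,0,0,0,0]]'
```

```text
clock: 4.4
ee_pos: [0.5697, -0.2487, 0.0993]
orientation: [-3.142, -0.0, 0.31]
wrist_force: [0.8, -0.0, -0.0]
opening: 0.0384
gripper_force: 0.0
clock: 4.9
ee_pos: [0.5694, -0.2485, 0.0805]
orientation: [-3.141, 0.001, 0.31]
wrist_force: [-0.6, 0.4, -0.3]
opening: 0.0707
gripper_force: 0.0
clock: 5.4
ee_pos: [0.5699, -0.2487, 0.0815]
orientation: [3.141, -0.0, 0.31]
wrist_force: [-0.1, -0.1, -0.3]
opening: 0.0324
gripper_force: 0.0
clock: 5.8
ee_pos: [0.5698, -0.2486, 0.0814]
orientation: [-3.141, -0.0, 0.31]
wrist_force: [-0.2, 1.2, 0.6]
opening: 0.0117
gripper_force: 8.0
```

The block is now gripped, with 11.7 mm opening and 8 N. I'll slide it along printer +y, which is tool -y.

```bash
python3 -m handwheel '[[0,-0.15,0,0,0,0,0],[0,-0.35,0,0,0,0,0],[0,-0.55,0,0,0,0,0],[0,-0.75,0,0,0,0,0],[0,-0.9,0,0,0,0,0]]' 12
python3 -m handwheel '[[0,-0.05,0,0,0,0,0],[0,-0.1,0,0,0,0,0],[0,-0.15,0,0,0,0,0],[0,-0.18,0,0,0,0,0],[0,-0.18,0,0,0,0,0]]'
```

```text
clock: 6.3
ee_pos: [0.5551, -0.2046, 0.0814]
orientation: [-3.141, 0.001, 0.311]
wrist_force: [-0.6, -2.9, -0.2]
opening: 0.0115
gripper_force: 12.0
clock: 6.8
ee_pos: [0.5528, -0.1972, 0.0813]
orientation: [-3.141, 0.001, 0.31]
wrist_force: [-2.0, -1.4, 2.4]
opening: 0.012
gripper_force: 12.0
```

```bash
python3 -m handwheel '[[0,-0.02,0,0,0,0,0],[0,-0.04,0,0,0,0,0],[0,-0.06,0,0,0,0,0],[0,-0.06,0,0,0,0,0]]'; python3 - <<'E'
from h import *
cv2.imwrite("pics/top6.png",grab_frame("top")[:,:,::-1]);cv2.imwrite("pics/side6.png",grab_frame("side")[:,:,::-1])
a=cv2.resize(cv2.imread("pics/side6.png")[225:365,290:460],None,fx=4,fy=4,interpolation=2);cv2.imwrite("pics/c6.png",a)
E
```

```text
clock: 7.2
ee_pos: [0.5526, -0.1964, 0.0814]
orientation: [3.138, -0.0, 0.309]
wrist_force: [-2.1, -5.5, -0.9]
opening: 0.0117
gripper_force: 12.0
```

View pics/c6.png

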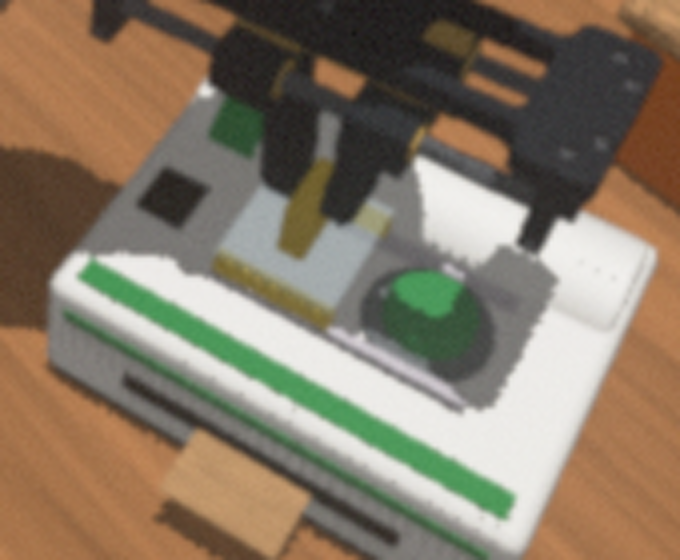

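The side view shows the shutter fully aside and the green button clear at about (397,304). The force also rose against the stop, so I'll release, lift and locate the button.

```bash
python3 -m handwheel '[[0,0,0,0,0,0,0.4],[0,0,0,0,0,0,0.4],[0,0,0,0,0,0,0.4],[0,0,0,0,0,0,0.4],[0,0,0,0,0,0,0.4]]'
python3 -m handwheel '[[0,0,-0.3,0,0,0,0.4],[0,0,-0.7,0,0,0,0.4],[0,0,-0.9,0,0,0,0.4],[0,0,-0.9,0,0,0,0],[0,0,-0.9,0,0,0,0]]'
python3 - <<'E'
from h import *
for n in("top","side"):
    im=grab_frame(n);cv2.imwrite(f"pics/{n}7.png",im[:,:,::-1])
    h=cv2.cvtColor(im,cv2.COLOR_RGB2HSV);g=cv2.inRange(h,(45,90,25),(85,255,255))
    nn,l,st,c=cv2.connectedComponentsWithStats(g)
    for i in range(1,nn):
        if st[i,4]>60 and c[i][0]>300: print(n,st[i],c[i].round(1),plane(n,st[i,0]+st[i,2]/2-.5,st[i,1]+st[i,3]/2-.5,.084).round(4))
E
python3 go.py .5665 -.2495 .126 17.8
```

```text
clock: 7.8
ee_pos: [0.5526, -0.1939, 0.0813]
orientation: [-3.141, -0.0, 0.311]
wrist_force: [-0.4, 0.1, 0.1]
opening: 0.0352
gripper_force: 0.0
clock: 8.3
ee_pos: [0.5522, -0.1941, 0.126]
orientation: [-3.141, 0.0, 0.31]
wrist_force: [0.6, 0.0, -0.2]
opening: 0.0212
gripper_force: 0.0
side [344 240  13  22 140] [350.8 251.6] [ 0.5824 -0.129   0.084 ]
side [311 291 107  63 616] [364.9 322.2] [ 0.5018 -0.2424  0.084 ]
side [389 293  16  10 110] [396.2 297.1] [ 0.573  -0.2422  0.084 ]
t 8.40 [ 0.5518 -0.194   0.1255] F [ 1.3 -0.7  0.4] open 0.0132 0.0 q7 -0.62
shift [-0.059  1.147 -0.011] turn [-0.06  0.06 -0.02]
```

```bash
python3 -m handwheel '[[-0.05,0.4,0,0,0,0,0],[-0.05,0.8,0,0,0,0,0],[-0.05,1.15,0,0,0,0,0],[-0.05,1.15,0,0,0,0,0],[-0.05,1.15,0.3,0,0,0,0]]'
python3 -m handwheel '[[0,0,0.2,0,0,0,0],[0,0,0.4,0,0,0,0],[0,0,0.55,0,0,0,0],[0,0,0.55,0,0,0,0]]'
python3 - <<'E'
from h import *
a=grab_frame("side")[:,:,::-1];cv2.imwrite("pics/c8.png",cv2.resize(a[225:365,290:460],None,fx=4,fy=4,interpolation=2))
E
python3 go.py .5665 -.2495 .07 17.8
```

```text
clock: 8.9
ee_pos: [0.5682, -0.2503, 0.112]
orientation: [3.14, -0.002, 0.309]
wrist_force: [0.4, 0.2, -0.6]
opening: 0.0004
gripper_force: 0.0
clock: 9.3
ee_pos: [0.5667, -0.249, 0.0825]
orientation: [-3.14, 0.002, 0.311]
wrist_force: [-0.3, -0.0, 0.2]
opening: 0.0004
gripper_force: 0.0
t 9.35 [ 0.5672 -0.2495  0.0833] F [-0.4  0.5  0.7] open 0.0004 0.0 q7 -0.55
shift [-0.012 -0.004  0.266] turn [-0.05  0.05 -0.01]
```

View pics/c8.png

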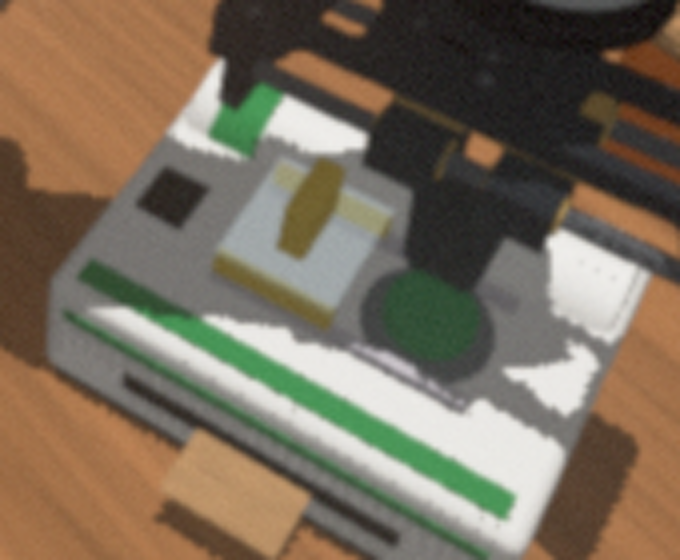

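The closed fingers hover above the green button (crop 430,316) and the lock stays aside. Now I'll press in small steps and watch the force.

```bash
python3 -m handwheel '[[0,0,0.1,0,0,0,0],[0,0,0.2,0,0,0,0],[0,0,0.3,0,0,0,0],[0,0,0.34,0,0,0,0],[0,0,0.34,0,0,0,0]]'
python3 -m handwheel '[[0,0,0.04,0,0,0,0],[0,0,0.08,0,0,0,0],[0,0,0.08,0,0,0,0]]'
python3 -m handwheel '[[0,0,0.03,0,0,0,0],[0,0,0.06,0,0,0,0],[0,0,0.06,0,0,0,0]]'
```

```text
clock: 9.85
ee_pos: [0.5672, -0.2498, 0.0664]
orientation: [-3.141, 0.0, 0.31]
wrist_force: [-0.2, 0.8, 0.2]
opening: 0.0007
gripper_force: 0.0
clock: 10.15
ee_pos: [0.5674, -0.2498, 0.0626]
orientation: [-3.141, 0.0, 0.31]
wrist_force: [0.6, 0.6, -0.4]
opening: 0.0002
gripper_force: 0.0
clock: 10.45
ee_pos: [0.5674, -0.2498, 0.0596]
orientation: [-3.141, 0.0, 0.31]
wrist_force: [0.1, 1.1, 0.8]
opening: 0.0005
gripper_force: 0.0
```

```bash
python3 -m handwheel '[[0,0,0.04,0,0,0,0],[0,0,0.08,0,0,0,0],[0,0,0.08,0,0,0,0]]'
python3 -m handwheel '[[0,0,0.03,0,0,0,0],[0,0,0.06,0,0,0,0],[0,0,0.06,0,0,0,0]]'
```

```text
clock: 10.75
ee_pos: [0.5673, -0.2498, 0.0555]
orientation: [-3.141, 0.0, 0.31]
wrist_force: [-0.8, 0.4, -0.4]
opening: 0.0003
gripper_force: 0.0
clock: 11.05
ee_pos: [0.5674, -0.2498, 0.0526]
orientation: [-3.141, 0.0, 0.31]
wrist_force: [-0.1, -0.5, -0.3]
opening: 0.0005
gripper_force: 0.0
```

```bash
python3 -m handwheel '[[0,0,0.03,0,0,0,0],[0,0,0.06,0,0,0,0],[0,0,0.06,0,0,0,0]]'
python3 - <<'E'
from h import *
a=grab_frame("side");h=cv2.cvtColor(a,cv2.COLOR_RGB2HSV);g=cv2.inRange(h,(45,90,20),(85,255,255))
dark=a.max(2)<45
# text map of the button area: G green, # dark finger
for v in range(262,322,2): print(v,"".join("G" if g[v,u] else "#" if dark[v,u] else "." for u in range(370,425)))
E
```

```text
clock: 11.35
ee_pos: [0.5676, -0.25, 0.0498]
orientation: [3.142, -0.0, 0.31]
wrist_force: [-0.1, -0.0, 2.6]
opening: 0.0006
gripper_force: 0.9
262 ...............####################...#################
264 ..................#####################################
266 .......................################################
268 ..............####........#############################
270 .............##########.......#########################
272 ............###...########.......######################
274 ...........###.##############..#......#################
276 ............###############..............##############
278 ..........################.................############
280 .........#.#######.######................#####...#.####
282 ..............#####..###................###############
284 ...................##.##....#...........###############
286 ....................##.#.#.#####....................###
288 .....................#.##.#########.#..................
290 .......................#.#######.###.##................
292 .....................#####...######.#.#...#............
294 ....................#..####.#####..#..#.###..##........
296 .....................#...##.########..#.###.#..###.....
298 ...................#.##...#..#.#.###..#.....#.#.#......
300 ....................###.#.....#####.#...........#......
302 ....................#..#.#.##...##.#...................
304 .................G........#.#....#.....................
306 ..................G.GG.......#...#.....................
308 ....................GGGG..G............................
310 ......................GGGG.GG......G...................
312 ........................GGG.G.GGGG.....................
314 .......................................................
316 .......................................................
318 .......................................................
320 .......................................................
```

Contact: 2.6 N, and the text map shows only the button's front rim still visible, so the tip is over its middle. I'll press on to the bottom.

```bash
python3 -m handwheel '[[0,0,0.03,0,0,0,0],[0,0,0.06,0,0,0,0],[0,0,0.09,0,0,0,0],[0,0,0.09,0,0,0,0]]'
python3 -m handwheel '[[0,0,0.02,0,0,0,0],[0,0,0.04,0,0,0,0],[0,0,0.04,0,0,0,0]]'
```

```text
clock: 11.8
ee_pos: [0.5676, -0.25, 0.0454]
orientation: [3.142, -0.0, 0.31]
wrist_force: [0.1, 0.3, 3.8]
opening: 0.0004
gripper_force: 2.2
clock: 12.1
ee_pos: [0.5677, -0.25, 0.0445]
orientation: [3.142, -0.001, 0.31]
wrist_force: [-2.0, 2.2, 12.4]
opening: 0.0002
gripper_force: 6.1
```

```bash
python3 -m handwheel '[[0,0,0.02,0,0,0,0],[0,0,0.02,0,0,0,0]]'
python3 -m handwheel '[[0,0,-0.1,0,0,0,0],[0,0,-0.3,0,0,0,0],[0,0,-0.8,0,0,0,0],[0,0,-1.6,0,0,0,0],[0,0,-2.2,0,0,0,0]]'
python3 -m handwheel '[[0,0,-0.6,0,0,0,0],[0,0,-0.6,0,0,0,0],[0,0,-0.6,0,0,0,0]]'
python3 - <<'E'
from h import *
s=get_state();print(s["ee_pos"],s["wrist_force"])
# lock position: compare with the picture taken after release at t=8.3
a=cv2.imread("pics/side7.png");b=grab_frame("side")[:,:,::-1].copy()
for im in(a,b):
    h=cv2.cvtColor(im,40);m=cv2.inRange(h,(18,120,50),(33,255,255));k=np.zeros_like(m);k[260:310,340:395]=m[260:310,340:395]
    n,l,st,c=cv2.connectedComponentsWithStats(k);print([(x,y.round(1)) for x,y in zip(st[1:].tolist(),c[1:]) if x[4]>25])
h=cv2.cvtColor(b,40);g=cv2.inRange(h,(45,90,20),(85,255,255));k=np.zeros_like(g);k[285:322,382:415]=g[285:322,382:415];print(cv2.boundingRect(k),(k>0).sum())
E
```

```text
clock: 12.3
ee_pos: [0.5677, -0.25, 0.0444]
orientation: [-3.142, -0.001, 0.31]
wrist_force: [-3.5, 2.7, 18.1]
opening: 0.0008
gripper_force: 9.3
clock: 12.8
ee_pos: [0.5675, -0.2501, 0.1539]
orientation: [3.141, -0.0, 0.31]
wrist_force: [1.0, -1.3, 0.2]
opening: 0.0006
gripper_force: 0.0
clock: 13.1
ee_pos: [0.5675, -0.2497, 0.1824]
orientation: [-3.142, -0.0, 0.31]
wrist_force: [-0.0, 0.8, -0.1]
opening: 0.0006
gripper_force: 0.0
[ 0.56747952 -0.24969959  0.18244553] [-0.00494171  0.81166868 -0.13480235]
[([361, 265, 14, 24, 177], array([367.4, 276.4])), ([344, 290, 27, 16, 65], array([356.9, 297.4]))]
[([361, 266, 14, 23, 175], array([367.3, 276.4])), ([344, 290, 28, 16, 62], array([357. , 297.5]))]
(389, 295, 17, 18) 74
```

```bash
python3 -c "from cell import *; print(sign_off())"
```

```text
the job is handed in; nothing more can be done
None
```

I slid the green printer's lock aside to its stop, pressed the green button to the bottom (18 N) and released it. The lock was still open at hand-in, about 13 s in, and I never moved to the red printer.

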